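# Load a bored block into the cam-lock fixture and lock it

### The arm

A 6-joint arm with a two-finger parallel gripper is mounted at the origin on the work surface. World frame = base frame: x ahead of the robot, y to its left, z up, the work surface at z = 0. Lengths are in mm, angles in rad, forces in N, time in s.
With the tool pointing down it reaches from about 350 to 975 mm from the base axis. Payload 7.1 kg.
Tool frame: the origin (TCP) lies between the finger pads; the fingertips stand 14 mm ahead of it and the grasp point (between the pads) lies 5 mm behind it; z points along the fingers, y is the line along which they close (so a half turn about z gives the same grasp; the last joint's range is limited). The gripper opens to 88 mm and grips with 3 to 60 N. Pads are 20 mm wide; open, the fingers measure 115 mm over their backs; the gripper's body (75 mm by 178 mm) begins 61 mm behind the grasp point.
Start: joints at [1.271, 0.423, 1.63, -0, 1.089, -0.019], TCP at [173.171, 600.514, 236.675] pointing down, gripper open.
Joint ranges: [-3, 3], [-0.9, 2.11], [0.09, 2.58], [-1.31, 4.45], [0.11, 2.69], [-2.54, 2.54]. Speed limits (rad/s): [2.39, 2.39, 3.01, 3.14, 3.14, 3.14].

### API

Orientations are given as a rotation vector (axis times angle).
In Python, from workcell import ctrl gives the robot as it stands. The module is installed in compiled form; this text tells all that it offers.
- The arm moves only by the tool servo_tool, never from a script. Its argument "plan" is a list of rows, each a list of 3 entries, a list of its own where there are three numbers: the closure, from 0 (fully open) to 1 (shut), then the shift along the world's x, y, z in mm, then the turn about the world's z in degrees. In form: [[hand, [x, y, z], yaw], ...]. A call has 1 to 10 rows; each row is the pose to reach, as a shift and turn from the pose commanded when the call began; what a row does not reach only later rows make up. A row lasts 1/12 s, in which the tool goes at most 41.7 mm and 7.16 degrees, less where a joint would pass 70% of its speed; a pose out of reach is approached as far as the arm can. A call with a gripper value outside its range is refused whole. The fingers move at their own pace and stop on an object; the grip force is fixed at half the most. Time passes only in rows, so rows that repeat a pose let the fingers close. It gives the time, the measured TCP pose, the force, the opening and the grip force at its end, in the units of the state.
- ctrl.get_obs(): the state, without advancing time (a new reading comes with each control period).
- ctrl.get_image(name): name is "side" or "top" or "wrist"; returns the picture (400x640x3 uint8, blue, green, red); there is no depth.
- ctrl.camera_info(name): a dict with "fovy" (degrees; the focal length in pixels is half the picture's height over the tangent of half this angle, whatever the lens; pixels are square), "cx", "cy" (the principal point, pixels), "rvec" (rotation vector, rad) and "tvec" (3), from world to camera coordinates, as OpenCV has them; the wrist camera has in their place "T_tool_cam" (4x4, takes a point from camera to tool coordinates, whose origin is the TCP and whose axes are the flange's). Camera axes: x right, y down, z forward; pixel columns grow to the right and rows downward; lengths in mm; the calibration is good to about 2 mm. A picture is of the moment at which its call begins: read the wrist's pose just before it. camera_info takes no time and is no camera call.
- ctrl.close_job(): hands the job in; it is judged then, once.
The state is a dict: "t": time; "qpos": joint angles; "qvel": joint speeds; "joint_torque": joint torques, N m; "ee_pos": TCP position; "orientation": TCP orientation; "ft_force": force on the tool from outside, world axes, zero at the start; "moment": the same for the moment, N m; "width": finger opening in mm; "grasp_force": force on a finger pad.
Only numpy, scipy, OpenCV 4.12 (cv2) and the standard library are available. Lean on these libraries where they do the work, as an engineer would, in place of code of your own. Each camera call takes 0.05 s, during which the arm holds its last target. There are 200 camera calls.

### The job

Set the square bored block gently upright into the empty nest of the clamping fixture and let go of it while the lever is still open, then, with shut fingers and without gripping it, push the lever's upright handle post round its quarter turn to the end stop so that the cam shoves the block square and flush against the fence. At the stop lean on the handle with about 14 N for a moment so that it is firmly home, but never load it with more than 25 N; leave it locked, take the hand away and leave the other parts where they are.

Things in the scene. Friction and masses are not known exactly. Their poses are not given: they have to be found in the camera images.
- block: Workpiece: plain aluminium block, 40 x 40 mm in plan, 50 mm high, with a round 22 mm bore right through from top to bottom; 0.13 to 0.21 kg, lightly oiled. Origin at the centre of its underside, z up; x and y square to its side faces (a quarter turn makes no difference). Starts upright on the table among other aluminium parts.
- fixture: Fixed clamping fixture, origin on the table, z up. Dark steel plate 140 mm in x, y -85.5 to +49.5 mm, 15 mm thick. On it along y: cam and lever (axis at y = -45), the nest, a fence (inner face y = +23 mm, 90 mm long in x, 18 thick, top 45 mm above the table). Two low guides (top 25 mm above the table) flank the nest, inner faces at x = -26 and +26, outer -38 and +38 mm.
- nest (a point): Where the middle of the block's underside belongs when flush with the fence: fixture frame x 0, y +3, z 15 mm (top of the plate). Axes as the fixture's: +y to the fence, -y to the cam. Lever open, the gap from cam to fence is 47.5 to 50 mm, so the block can be set down 3.5 mm to the -y side of this point; the closing cam slides it up to the fence.
- lever (a joint): Lever angle about its upright axis, rad: 0 open (arm along fixture -y), growing anticlockwise seen from above, 1.571 at the rigid end stop (arm along fixture +x). Starts at 0 to 0.25. Drags under the push: some 3 N at the post at first, 5 to 6 N just before the stop; at the stop the force rises steeply. It stays where it is left.
- pivot (a point): Point on the lever's axis at the top of the base plate (fixture frame x = 0, y = -45 mm, z = 15 mm); axes as the fixture's.
- grip (a point): On the centre line of the lever's upright round black handle post (18 mm diameter, 48 to 98 mm above the table), 95 mm from the lever's axis and 75 mm above the table: push it at about this height, square to the arm. Its -y axis points outward along the arm, a steel bar 14 mm wide, top 48 mm above the table, over an eccentric steel cam disc (36 mm diameter, 17 to 37 mm above the table).
- collar: Bystander: aluminium ring collar, 46 mm diameter, 32 mm high, origin at the centre of its underside.
- bracket: Bystander: aluminium L-shaped bracket, 44 x 40 mm in plan, 44 mm high, origin at the centre of its underside.
- spigot: Bystander: stepped steel spigot, 48 mm foot, 55 mm high, standing near the fixture, origin at the centre of its underside.
- mallet: Bystander: hammer about 260 mm long lying beyond the work area.
- screwdriver: Bystander: screwdriver about 190 mm long lying on the right.
- jar: Bystander: closed grey jar, 60 mm diameter, 75 mm high, origin at the centre of its underside.
There are look-alikes about, which are no part of the job. What is shaped like the fixture but blue or turquoise is not meant.

How it is judged:
By the outcome, as a careful person would: the job done as asked, in the order asked, and still so for the second after the job is handed in, with the robot touching nothing.
It also fails if it takes over 69 s, if anything falls off the work surface, if the arm or the gripper's body presses on something with over 40 N, if the wrist force passes 120 N, or if a joint passes its speed limit or range.

## Working session

There is one attempt and no reset: what is moved stays moved. The work goes in short steps, Python scripts to look and compute and a tool call to move; the robot and the scene stay as the last step left them, time stands still between calls to the robot, and variables do not carry over. Pictures are saved under pics/ and viewed, at most 10 in all, crops included, and the job is handed in when it is done.

Besides the shell and the picture viewer there is one more tool, called after ">>>" as name(argument=value, ...), one argument or row to a line, values as JSON. servo_tool: Moves the arm, as the interface text tells. Its arguments: {"type":"object","properties":{"plan":{"type":"array"}},"required":["plan"]}

```bash
mkdir -p pics
cat > h.py <<'E'
import numpy as np, cv2
from workcell import ctrl
from scipy.spatial.transform import Rotation as R
def cam(name,obs=None):
    c=ctrl.camera_info(name); f=200/np.tan(np.radians(c["fovy"])/2)
    K=np.array([[f,0,c["cx"]],[0,f,c["cy"]],[0,0,1]])
    if "rvec" in c:
        Rm=R.from_rotvec(np.ravel(c["rvec"])).as_matrix(); t=np.ravel(c["tvec"])
    else:
        T=np.array(c["T_tool_cam"]); o=obs or ctrl.get_obs()
        W=np.eye(4); W[:3,:3]=R.from_rotvec(o["orientation"]).as_matrix(); W[:3,3]=o["ee_pos"]
        M=np.linalg.inv(W@T); Rm=M[:3,:3]; t=M[:3,3]
    return K,Rm,t,c
def ray(C,u,v,z):
    K,Rm,t,_=C; d=Rm.T@np.linalg.solve(K,[u,v,1]); o=-Rm.T@t
    return (o+d*(z-o[2])/d[2])
def proj(C,p):
    K,Rm,t,_=C; q=K@(Rm@np.asarray(p,float)+t); return q[:2]/q[2]
E
python3 - <<'E'
from h import *
for n in("top","side","wrist"):
    C=cam(n); cv2.imwrite(f"pics/{n}0.png",ctrl.get_image(n)); print(n,C[3],-C[1].T@C[2])
o=ctrl.get_obs();print(o)
E
```

```text
top {'fovy': 55.71034989461871, 'cx': 320.8008344713753, 'cy': 198.74322422336763, 'rvec': array([ 2.14708664, -2.06923421,  0.22417619]), 'tvec': array([ -56.76758524,  505.717801  , 1048.95786192])} [ 274.35755976  -43.62836152 1132.30302682]
side {'fovy': 51.06015244209875, 'cx': 325.0287677902552, 'cy': 201.16826108634015, 'rvec': array([ 0.03039705, -2.81113248,  1.35775702]), 'tvec': array([ 498.91508927,   79.50344108, 1283.62037636])} [465.92971615 968.5578604  864.71006975]
wrist {'fovy': 66.86649630572471, 'cx': 317.76140374625504, 'cy': 206.54952213209478, 'T_tool_cam': array([[ 1.42286275e-04, -9.58971705e-01, -2.83501761e-01,
         7.86603275e+01],
       [ 9.99999965e-01,  1.99575347e-04, -1.73194129e-04,
        -7.47732270e-01],
       [ 2.22668231e-04, -2.83501726e-01,  9.58971700e-01,
        -1.46924895e+02],
       [ 0.00000000e+00,  0.00000000e+00,  0.00000000e+00,
         1.00000000e+00]])} [ 97.33568447 621.33804309 382.92310069]
{'t': 0.15, 'qpos': array([ 1.27100999e+00,  4.23677501e-01,  1.63047621e+00, -5.31485848e-06,
        1.08862567e+00, -1.90176493e-02]), 'qvel': array([ 0.00113855, -0.00209525, -0.00250341,  0.00104391, -0.00110367,
        0.00116586]), 'joint_torque': array([-6.07142993e-04, -5.44979703e+01, -2.73917985e+01,  6.43918337e-02,
        2.04047863e-02, -1.20090203e-05]), 'ee_pos': array([173.0509101 , 600.1413181 , 236.08767965]), 'orientation': array([-4.39553606e-01, -3.11050468e+00,  1.84153231e-03]), 'ft_force': array([ 0.01237583, -0.61230058,  0.32179432]), 'moment': array([-0.00152706, -0.03194734,  0.02503208]), 'grasp_force': 0.0, 'width': 87.81528635337233}
```

View pics/top0.png

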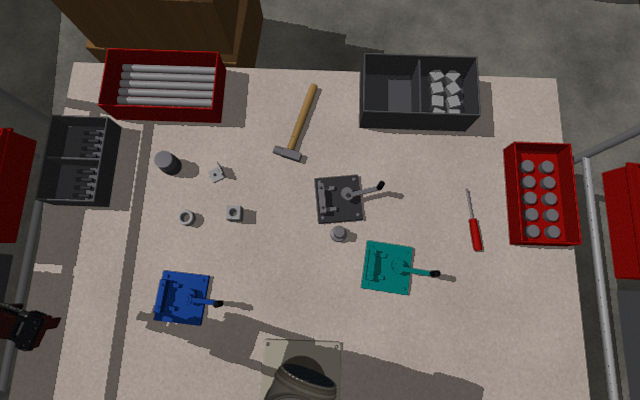

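View pics/side0.png

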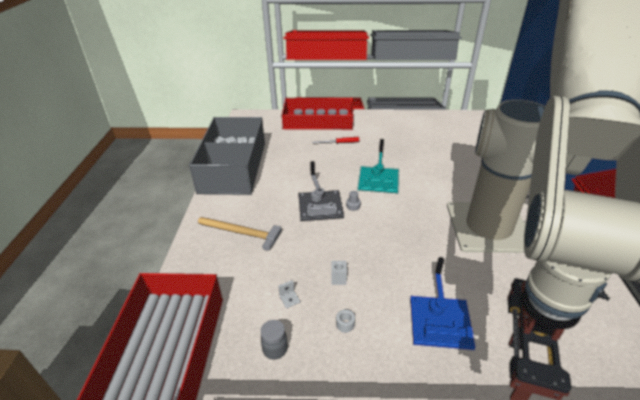

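The top view shows the square block with a bore at (234,213). Nearby are the ring collar at (187,217), the L-bracket at (217,173), the jar at (167,162) and the spigot at (339,234). The only dark-steel fixture is at (340,200), with its fence to the left and its black post at (380,185). The blue (182,298) and turquoise (388,267) ones are decoys. I'll confirm this in an enlarged crop.

Run:
```python
from h import *
im=cv2.imread("pics/top0.png")
a=cv2.resize(im[195:235,170:260],None,fx=6,fy=6,interpolation=cv2.INTER_CUBIC)
b=cv2.resize(im[165:250,300:400],None,fx=6,fy=6,interpolation=cv2.INTER_CUBIC)[:,:]
a=cv2.resize(a,(200,89)) if 0 else a
H=max(a.shape[0],b.shape[0]);c=np.zeros((H+0,600,3),np.uint8);c[:b.shape[0],:600]=b
cv2.imwrite("pics/cropF.png",c); 
C=cam("top")
print("block",ray(C,234,210,50)); print("post",ray(C,380.5,185,98)); print("fix corners",[ray(C,*p,15).round() for p in((315,179),(360,175),(365,220),(319,224))])
cv2.imwrite("pics/cropB.png",a)
```

```text
block [465.53822755 212.75223742  50.        ]
post [ 543.86891336 -205.04489489   98.        ]
fix corners [array([577., -18.,  15.]), array([ 595., -155.,   15.]), array([ 456., -172.,   15.]), array([439., -35.,  15.])]
```

View pics/cropF.png

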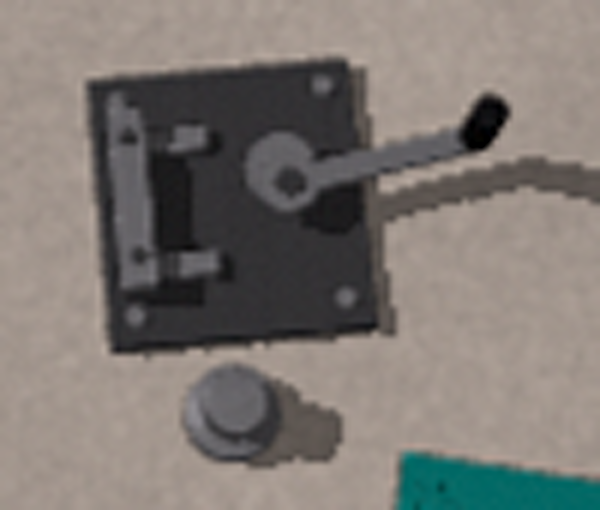

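View pics/cropB.png

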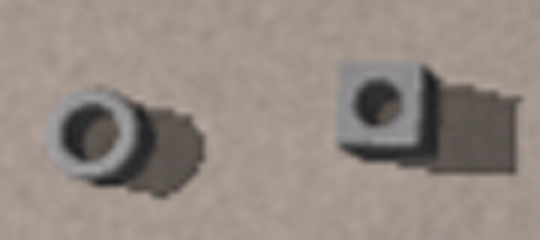

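The crops confirm both parts: the square top with a round bore at (234,212) is the block, with the ring collar to its left. The dark fixture has its nest empty and its lever slightly past open. Next I'll move over the block.

>>> servo_tool(
  plan=[
    [0,[292,-387,0],-67],
    [0,[292,-387,0],-67],
    [0,[292,-387,0],-67],
    [0,[292,-387,0],-67],
    [0,[292,-387,0],-67],
    [0,[292,-387,0],-67],
    [0,[292,-387,0],-67],
    [0,[292,-387,0],-67],
    [0,[292,-387,0],-67],
    [0,[292,-387,0],-67],
  ],
)

```text
t: 0.98
ee_pos: [424.9, 266.0, 236.7]
orientation: [2.091, 2.345, 0.0]
ft_force: [1.0, 0.8, 0.3]
width: 87.7
grasp_force: 0.0
```

Run:
```python
from h import *
o=ctrl.get_obs();C=cam("wrist",o);im=ctrl.get_image("wrist");cv2.imwrite("pics/w1.png",im)
print(o["t"],o["ee_pos"],o["orientation"],o["qpos"]);print(proj(C,[465.5,212.7,50]))
```

```text
0.9833 [424.86402848 266.04607658 236.71832257] [2.09088633e+00 2.34473411e+00 7.97175186e-05] [5.35707128e-01 2.41409996e-01 1.89909684e+00 1.44752374e-05
 1.00103644e+00 4.21365283e-01]
[347.65236292 236.03960745]
```

View pics/w1.png

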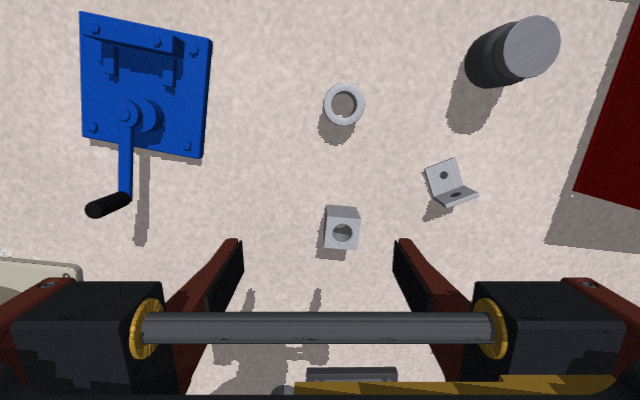

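The wrist view shows the block at (342,232), with its top face at about rows 219-250, between the open fingers. I'll measure its top-face rectangle and bore.

Run:
```python
from h import *
im=cv2.imread("pics/w1.png");
o=dict(ee_pos=[424.864,266.046,236.718],orientation=[2.09088633,2.34473411,8e-5]);C=cam("wrist",o)
c=im[195:260,310:375].astype(int)
print("gray col 342",[tuple(x) for x in im[200:258:2,352]][:0], im[200:258:2,354].tolist())
print("row 245",im[246,315:370:2].tolist())
c=cv2.resize(im[190:265,300:400],None,fx=6,fy=6,interpolation=cv2.INTER_NEAREST);cv2.imwrite("pics/cb.png",c)
```

```text
gray col 342 [] [[185, 192, 205], [189, 195, 207], [189, 195, 208], [176, 180, 188], [134, 128, 126], [132, 127, 125], [133, 126, 127], [132, 126, 126], [131, 126, 124], [149, 144, 143], [175, 168, 167], [171, 164, 163], [179, 173, 171], [173, 166, 166], [177, 169, 167], [179, 174, 170], [178, 172, 169], [178, 172, 170], [177, 171, 169], [176, 170, 170], [182, 175, 173], [176, 171, 169], [180, 174, 172], [177, 170, 168], [174, 168, 164], [180, 183, 191], [181, 187, 199], [182, 189, 202], [190, 196, 208]]
row 245 [[187, 194, 205], [106, 110, 116], [102, 108, 113], [108, 111, 118], [121, 122, 128], [178, 172, 169], [175, 169, 168], [178, 172, 170], [176, 172, 170], [174, 167, 164], [188, 182, 179], [181, 173, 172], [177, 172, 170], [173, 166, 166], [177, 171, 169], [178, 172, 169], [176, 171, 168], [174, 167, 165], [173, 166, 164], [176, 171, 168], [179, 171, 171], [182, 183, 189], [184, 190, 202], [183, 188, 200], [189, 196, 208], [190, 195, 208], [184, 191, 203], [184, 189, 202]]
```

View pics/cb.png

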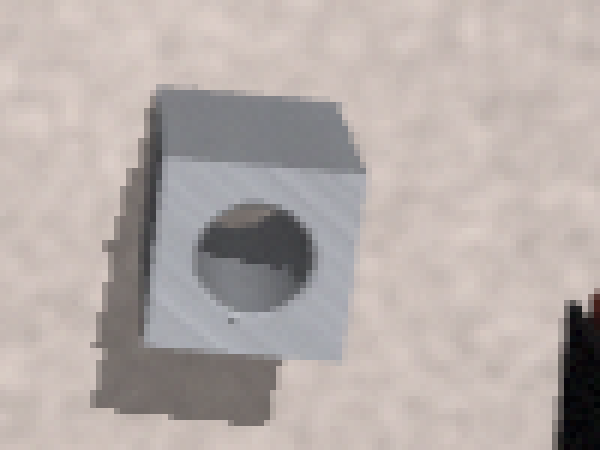

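The top face is clear. Its corners are at crop pixels (162,156), (366,173), (342,360) and (144,347).

Run:
```python
from h import *
im=cv2.imread("pics/w1.png").astype(int)
o=dict(ee_pos=[424.864,266.046,236.718],orientation=[2.09088633,2.34473411,8e-5]);C=cam("wrist",o)
m=((im[...,0]>im[...,2])&(im[...,0]>155)).astype(np.uint8); m[:205]=0;m[260:]=0;m[:,:315]=0;m[:,:]*=1;m[:,370:]=0
k=cv2.findContours(m,cv2.RETR_EXTERNAL,cv2.CHAIN_APPROX_NONE)[0];k=max(k,key=cv2.contourArea)[:,0]
P=np.array([ray(C,u,v,50)[:2] for u,v in k],np.float32);r=cv2.minAreaRect(P);print(r)
q=[ray(C,300+a/6-.4,190+b/6-.4,50)[:2] for a,b in((162,156),(366,173),(342,360),(144,347))];print(np.round(q,1),np.mean(q,0),cv2.minAreaRect(np.array(q,np.float32)))
print(ray(C,300+257/6-.4,190+257/6-.4,50))
```

```text
((458.22320556640625, 215.6465301513672), (39.16060256958008, 39.65263748168945), 1.031524896621704)
[[437.6 235.1]
 [477.3 236.2]
 [478.6 196.6]
 [439.  194.9]] [458.15047206 215.70543534] ((458.153564453125, 215.66427612304688), (39.689456939697266, 40.215553283691406), 1.913167119026184)
[458.74137318 216.51527408  50.        ]
```

>>> servo_tool(
  plan=[
    [0,[33,-50,-60],-5],
    [0,[33,-50,-120],-5],
    [0,[33,-50,-120],-5],
    [0,[33,-50,-120],-5],
    [0,[33,-50,-120],-5],
    [0,[33,-50,-120],-5],
  ],
)

```text
t: 1.53
ee_pos: [457.1, 218.2, 117.0]
orientation: [-2.184, -2.257, 0.002]
ft_force: [0.8, -0.4, 1.1]
width: 88.1
grasp_force: 0.0
```

```bash
cat > blk.py <<'E'
from h import *
o=ctrl.get_obs();C=cam("wrist",o);im=ctrl.get_image("wrist").astype(int)
print(o["t"],o["ee_pos"],np.degrees(2*np.arctan2(o["orientation"][1],o["orientation"][0]))-90)
p=proj(C,[458.2,215.8,50]);print(p)
u,v=p.astype(int)
m=((im[...,0]>im[...,2])&(im[...,0]>155)).astype(np.uint8);w=np.zeros_like(m);w[max(v-60,0):v+60,u-60:u+60]=1;m*=w
k=cv2.findContours(m,cv2.RETR_EXTERNAL,cv2.CHAIN_APPROX_NONE)[0];k=max(k,key=cv2.contourArea)[:,0]
print(cv2.minAreaRect(np.array([ray(C,a,b,50)[:2] for a,b in k],np.float32)),k.min(0),k.max(0))
cv2.imwrite("pics/w2.png",im)
E
python3 blk.py
```

```text
1.5333 [457.06832357 218.20895522 116.95831599] -358.10394504864297
[320.51896576 227.67097181]
((458.5068359375, 215.5618133544922), (39.1717414855957, 39.187198638916016), 1.3243287801742554) [295 203] [347 252][ WARN:0@1.077] global loadsave.cpp:1063 imwrite_ Unsupported depth image for selected encoder is fallbacked to CV_8U.
```

>>> servo_tool(
  plan=[
    [0,[1.5,-2.5,-30],-0.5],
    [0,[1.5,-2.5,-60],-0.5],
    [0,[1.5,-2.5,-85],-0.5],
    [0,[1.5,-2.5,-85],-0.5],
    [0,[1.5,-2.5,-85],-0.5],
    [1,[1.5,-2.5,-85],-0.5],
    [1,[1.5,-2.5,-85],-0.5],
    [1,[1.5,-2.5,-85],-0.5],
    [1,[1.5,-2.5,-85],-0.5],
    [1,[1.5,-2.5,-85],-0.5],
  ],
)

```text
t: 2.42
ee_pos: [459.2, 215.6, 32.6]
orientation: [2.194, 2.248, 0.002]
ft_force: [-0.0, 0.7, 0.4]
width: 57.7
grasp_force: 0.0
```

>>> servo_tool(
  plan=[
    [1,[0,0,0],0],
    [1,[0,0,0],0],
    [1,[0,0,0],0],
    [1,[0,0,0],0],
  ],
)

```text
t: 2.75
ee_pos: [458.7, 215.4, 31.7]
orientation: [2.194, 2.249, 0.0]
ft_force: [-0.8, -1.2, 1.5]
width: 39.9
grasp_force: 30.0
```

>>> servo_tool(
  plan=[
    [1,[0,0,25],0],
    [1,[0,0,65],0],
    [1,[10,-20,100],1],
    [1,[15,-55,130],2],
    [1,[20,-90,150],3],
    [1,[25,-125,170],4],
    [1,[30,-160,190],5],
    [1,[35,-200,210],5.5],
    [1,[40,-240,230],5.5],
    [1,[45,-280,248],5.5],
  ],
)

```text
t: 3.58
ee_pos: [501.9, -56.7, 276.1]
orientation: [-2.083, -2.351, 0.0]
ft_force: [0.8, 0.1, -1.5]
width: 39.8
grasp_force: 30.0
```

>>> servo_tool(
  plan=[
    [1,[6,-35,0],0],
    [1,[6,-70,0],0],
    [1,[6,-85,0],0],
    [1,[6,-85,0],0],
    [1,[6,-85,0],0],
  ],
)

```text
t: 4.0
ee_pos: [507.8, -140.4, 274.6]
orientation: [-2.085, -2.348, 0.001]
ft_force: [-0.1, 0.5, -1.8]
width: 39.5
grasp_force: 30.0
```

Run:
```python
from h import *
o=ctrl.get_obs();C=cam("wrist",o);im=ctrl.get_image("wrist");cv2.imwrite("pics/w3.png",im)
print(repr(o["ee_pos"]),repr(o["orientation"]),o["width"],o["t"],o["ft_force"])
```

```text
array([ 507.77727095, -140.41468481,  274.61091753]) array([-2.08508651e+00, -2.34775990e+00,  5.86082073e-04]) 39.48333564121156 4.0 [-0.12352123  0.51939889 -1.78263139]
```

View pics/w3.png

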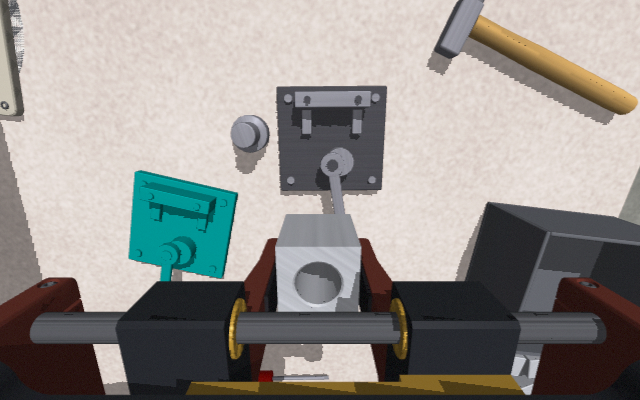

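The view shows the fixture plate at (277-387, 86-190), with the fence at the top, the guides at (307,120) and (357,120), the cam at (338,162) and the arm pointing down the picture. The block is held square, with its bore at (320,283). I'll measure the plate, using the fence as a check.

Run:
```python
from h import *
o=dict(ee_pos=[ 507.77727095, -140.41468481,  274.61091753],orientation=[-2.08508651e+00, -2.34775990e+00,  5.86082073e-04]);C=cam("wrist",o)
im=cv2.imread("pics/w3.png");g=im.max(2)
m=(g<100).astype(np.uint8);w=np.zeros_like(m);w[75:189,272:392]=1;m*=w
n,l,s,c=cv2.connectedComponentsWithStats(m);i=1+s[1:,4].argmax();m=(l==i).astype(np.uint8)
k=cv2.findContours(m,cv2.RETR_EXTERNAL,cv2.CHAIN_APPROX_NONE)[0][0][:,0]
P=np.array([ray(C,u,v,15)[:2] for u,v in k],np.float32);r=cv2.minAreaRect(P);print("plate",r)
# line fits of edges
def line(sel):
    vx,vy,x,y=cv2.fitLine(P[sel],cv2.DIST_HUBER,0,.1,.1).ravel();return np.degrees(np.arctan2(vy,vx))
def edge(sel):return line(sel),np.median(P[sel],0)
u,v=k.T
print("L",edge((v>100)&(v<175)&(u<290)),"R",edge((v>100)&(v<175)&(u>375)),"T",edge((u>290)&(u<375)&(v<100)),"B",edge((u>285)&(u<325)&(v>180)))
print(k.min(0),k.max(0),im[80:115:2,300].max(1),im[180:200,300].max(1))
c=cv2.resize(im[80:215,270:395],None,fx=4.4,fy=4.4,interpolation=cv2.INTER_CUBIC);cv2.imwrite("pics/cf.png",c)
```

```text
plate ((517.4759521484375, -89.5147705078125), (139.11679077148438, 130.8245086669922), 6.818448066711426)
L (np.float32(-82.75653), array([449.58374, -95.17621], dtype=float32)) R (np.float32(-82.81583), array([585.08   , -79.03627], dtype=float32)) T (np.float32(6.99876), array([511.20416 , -25.212597], dtype=float32)) B (np.float32(6.8184533), array([ 490.77097, -158.58601], dtype=float32))
[277  86] [386 188] [224 226 228 124  84  82 163 162 162 161 159 160 162 143  54  50  46  50] [ 78  82  84  81  78  82  80  83  82  75  84 136 137 135 135 134 224 228
 227 226]
```

View pics/cf.png

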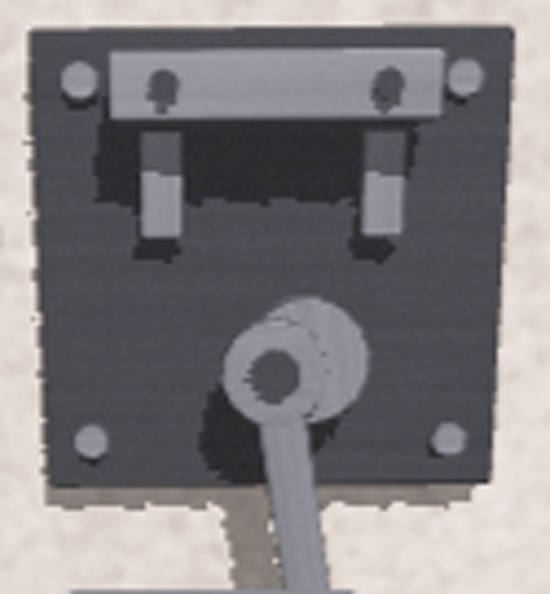

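The crop shows the fence top at crop corners (110,52), (441,48), (444,118) and (110,121), the plate corners at (28,30), (513,27), (491,483) and (47,487), the pivot hub at (273,376) and a clear nest.

```bash
cat > fx.py <<'E'
from h import *
o=dict(ee_pos=[ 507.77727095, -140.41468481,  274.61091753],orientation=[-2.08508651e+00, -2.34775990e+00,  5.86082073e-04]);C=cam("wrist",o)
f=lambda a,b,z:ray(C,270+a/4.4-.4,80+b/4.4-.4,z)
# known points: fixture coords vs crop pixel
pts=[((-70,49.5,15),(28,30)),((70,49.5,15),(513,27)),((70,-85.5,15),(491,483)),((-70,-85.5,15),(47,487)),
((-45,41,45),(110,52)),((45,41,45),(441,48)),((45,23,45),(444,118)),((-45,23,45),(110,121)),
((-38,None,25),(141,205)),((-26,None,25),(182,205)),((26,None,25),(362,205)),((38,None,25),(403,205))]
F=[p for p in pts if p[0][1] is not None]
for name,S in(("plate",F[:4]),("fence",F[4:]),("all",F)):
    A=np.array([p[0][:2] for p in S],float);B=np.array([f(*p[1],p[0][2])[:2] for p in S])
    a,b=A-A.mean(0),B-B.mean(0)
    th=np.arctan2((a[:,0]*b[:,1]-a[:,1]*b[:,0]).sum(),(a*b).sum());Rz=np.array([[np.cos(th),-np.sin(th)],[np.sin(th),np.cos(th)]])
    t=B.mean(0)-Rz@A.mean(0);print(name,np.degrees(th),t,"nest",Rz@[0,3]+t,"rms",np.round((B-t)@Rz-A,1).tolist())
for p in pts[8:]:print(p[0],(Rz.T@(f(*p[1],25)[:2]-t)).round(1))
hub=f(273,376,48)[:2];print("hub z48",(Rz.T@(hub-t)).round(1))
arm=f((285+328)/2,585,48)[:2];print("arm pt",(Rz.T@(arm-t)).round(1))
# held block bore at top
from math import atan2
p=f(0,0,0);C2=C
zt=274.61+50-31.7
print("bore",ray(C,319.5,283,zt), "tcp",o["ee_pos"][:2])
E
python3 fx.py
```

```text
plate 7.262483306512408 [515.43892398 -72.97674513] nest [515.05967868 -70.00081284] rms [[0.9, -0.7], [-1.0, -1.0], [-0.5, 0.9], [0.6, 0.7]]
fence 7.410575983178899 [515.91901896 -73.06725374] nest [515.53208303 -70.09231163] rms [[1.0, -0.3], [-1.4, -0.2], [0.1, 0.1], [0.4, 0.4]]
all 7.243508898802219 [515.63565516 -73.02757305] nest [515.25739541 -70.05151532] rms [[0.7, -0.6], [-1.2, -0.9], [-0.7, 1.0], [0.4, 0.8], [1.1, -0.5], [-1.3, -0.2], [0.3, 0.2], [0.6, 0.2]]
(-38, None, 25) [-37.6   0.7]
(-26, None, 25) [-25.8   0.6]
(26, None, 25) [25.9  0.2]
(38, None, 25) [37.7  0.1]
hub z48 [ -0.4 -45.4]
arm pt [   9.8 -107. ]
bore [ 507.55532709 -139.12646831  292.91      ] tcp [507.77727095, -140.41468481]
```

>>> servo_tool(
  plan=[
    [1,[4,30,0],0.4],
    [1,[8,60,-20],0.4],
    [1,[8,66.3,-55],0.4],
    [1,[8,66.3,-90],0.4],
    [1,[8,66.3,-125],0.4],
    [1,[8,66.3,-155],0.4],
    [1,[8,66.3,-175],0.4],
    [1,[8,66.3,-175],0.4],
    [1,[8,66.3,-175],0.4],
    [1,[8,66.3,-175],0.4],
  ],
)

```text
t: 4.88
ee_pos: [517.3, -73.0, 101.4]
orientation: [2.073, 2.359, 0.001]
ft_force: [-0.2, -0.5, -2.5]
width: 39.8
grasp_force: 30.0
```

Run:
```python
from h import *
o=ctrl.get_obs();print(o["t"],o["ee_pos"],2*np.degrees(np.arctan2(*np.array(o["orientation"])[[1,0]])),o["ft_force"])
```

```text
4.8833 [517.26144568 -72.99770563 101.37132679] 97.37644602257762 [-0.16400353 -0.47626923 -2.50503658]
```

>>> servo_tool(
  plan=[
    [1,[-1.5,-1.1,-15],0],
    [1,[-1.5,-1.1,-30],0],
    [1,[-1.5,-1.1,-42],0],
    [1,[-1.5,-1.1,-48],0],
    [1,[-1.5,-1.1,-51],0],
    [1,[-1.5,-1.1,-52],0],
    [1,[-1.5,-1.1,-52],0],
    [1,[-1.5,-1.1,-52],0],
  ],
)

```text
t: 5.55
ee_pos: [515.4, -74.9, 48.8]
orientation: [2.075, 2.358, 0.001]
ft_force: [-0.1, -0.8, -2.1]
width: 39.9
grasp_force: 30.0
```

>>> servo_tool(
  plan=[
    [1,[0,0,0],0],
    [1,[0,0,0],0],
  ],
)

```text
t: 5.72
ee_pos: [515.2, -74.8, 48.7]
orientation: [2.075, 2.358, 0.001]
ft_force: [0.4, -0.3, -1.3]
width: 39.8
grasp_force: 30.0
```

Position is within tolerance. Now I'll lower it slowly until the plate carries it.

>>> servo_tool(
  plan=[
    [1,[0,0.5,-0.5],0],
    [1,[0,0.5,-1],0],
    [1,[0,0.5,-1.5],0],
    [1,[0,0.5,-1.5],0],
    [1,[0,0.5,-1.5],0],
  ],
)

```text
t: 6.13
ee_pos: [515.0, -74.3, 46.8]
orientation: [2.075, 2.359, -0.0]
ft_force: [0.0, 0.1, -1.3]
width: 39.8
grasp_force: 30.0
```

>>> servo_tool(
  plan=[
    [1,[0,0,-0.4],0],
    [1,[0,0,-0.4],0],
    [1,[0,0,-0.4],0],
  ],
)

```text
t: 6.38
ee_pos: [515.2, -74.4, 46.8]
orientation: [2.075, 2.358, 0.0]
ft_force: [-1.6, 0.3, 5.2]
width: 40.1
grasp_force: 30.0
```

The plate now carries the block. I'll open the fingers moderately, then rise.

>>> servo_tool(
  plan=[
    [0.3,[0,0,0],0],
    [0.3,[0,0,0],0],
    [0.3,[0,0,0],0],
    [0.3,[0,0,0],0],
    [0.3,[0,0,0],0],
  ],
)

```text
t: 6.8
ee_pos: [514.9, -74.3, 46.3]
orientation: [-2.075, -2.358, 0.0]
ft_force: [-0.2, 0.2, 0.8]
width: 61.1
grasp_force: 0.0
```

>>> servo_tool(
  plan=[
    [0.3,[0,0,10],0],
    [0.3,[0,0,25],0],
    [0.3,[0,0,55],0],
    [0.3,[0,0,90],0],
    [0.3,[0,0,125],0],
    [1,[0,-20,160],0],
    [1,[0,-50,190],0],
    [1,[0,-85,200],0],
    [1,[0,-100,200],0],
    [1,[0,-100,200],0],
  ],
)

```text
t: 7.63
ee_pos: [515.5, -177.2, 248.6]
orientation: [2.076, 2.353, 0.001]
ft_force: [-0.2, -0.8, -0.1]
width: 31.7
grasp_force: 0.0
```

>>> servo_tool(
  plan=[
    [1,[0,0,0],0],
    [1,[0,0,0],0],
  ],
)

```text
t: 7.8
ee_pos: [514.3, -173.5, 246.1]
orientation: [-2.075, -2.357, 0.0]
ft_force: [-0.7, -0.3, -0.1]
width: 18.2
grasp_force: 0.0
```

Run:
```python
from h import *
o=ctrl.get_obs();C=cam("wrist",o);im=ctrl.get_image("wrist");cv2.imwrite("pics/w4.png",im)
print(repr(o["ee_pos"]),repr(o["orientation"]),o["width"],o["t"],o["ft_force"])
```

```text
array([ 514.30373434, -173.53288324,  246.10097557]) array([-2.0745496e+00, -2.3574496e+00,  3.0647380e-04]) 18.193293688713084 7.8 [-0.7134285 -0.2576104 -0.1176499]
```

View pics/w4.png

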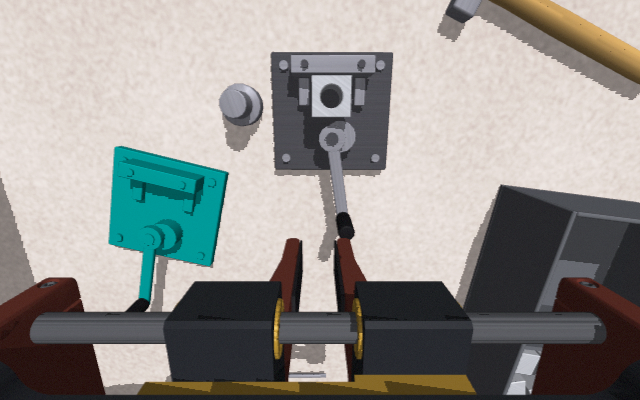

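The block stands in the nest with its top at (331,95), clear of the cam and square. The lever is still open and its post top is at (346,231). I'll compute the lever angle and plan the push arc.

```bash
cat > arc.py <<'E'
from h import *
th0=np.radians(7.24);Rz=np.array([[np.cos(th0),-np.sin(th0)],[np.sin(th0),np.cos(th0)]]);t0=np.array([515.64,-73.03])
W=lambda p:Rz@np.asarray(p,float)+t0
F=lambda p:Rz.T@(np.asarray(p)[:2]-t0)
def tool(a,off,r=95): # tool xy for lever angle a, tangent offset behind post centre
    return W([r*np.sin(a)-off*np.cos(a),-45-r*np.cos(a)-off*np.sin(a)])
def yawof(o): return (2*np.degrees(np.arctan2(o["orientation"][1],o["orientation"][0]))-90+90)%180-90
E
python3 - <<'E'
from arc import *
o=dict(ee_pos=[514.304,-173.533,246.101],orientation=[-2.07455,-2.35745,3.06e-4]);C=cam("wrist",o)
im=cv2.imread("pics/w4.png");m=(im.max(2)<45).astype(np.uint8);w=np.zeros_like(m);w[205:243,330:362]=1
k=np.argwhere(m*w);print(k.min(0),k.max(0))
f=F(ray(C,346,230,98));print("post top fix",f,"r",np.hypot(f[0],f[1]+45),"ang",np.arctan2(f[0],-f[1]-45))
f=F(ray(C,331,95,65));print("block bore fix",f)
a=.165
print("yaw",yawof(o),"pre",tool(a,40),"touch",tool(a,22.5)); print("turq post",ray(cam("top"),435,273,90))
E
```

```text
[212 335] [242 353]
post top fix [  14.19279493 -134.58106638] r 90.69841719893695 ang 0.15712915813426998
block bore fix [-1.90302548 -0.4826199 ]
yaw 7.304609926015132 pre [ 510.28642825 -220.15757933] touch [ 527.04886566 -215.13058301]
turq post [ 305.8185464  -354.50453511   90.        ]
```

>>> servo_tool(
  plan=[
    [1,[-4,-35,0],6],
    [1,[-4,-46.6,-15],9],
    [1,[-4,-46.6,-50],9],
    [1,[-4,-46.6,-85],9],
    [1,[-4,-46.6,-120],9],
    [1,[-4,-46.6,-150],9],
    [1,[-4,-46.6,-168],9],
    [1,[-4,-46.6,-174],9],
    [1,[-4,-46.6,-174],9],
    [1,[-4,-46.6,-174],9],
  ],
)

```text
t: 8.68
ee_pos: [511.3, -220.4, 72.7]
orientation: [-1.883, -2.515, -0.0]
ft_force: [1.0, -0.4, 0.6]
width: 0.6
grasp_force: 0.0
```

Run:
```python
from arc import *
o=ctrl.get_obs();p=np.array(o["ee_pos"]);print(o["t"],p,yawof(o),o["ft_force"],o["width"])
for a in (.157,.157,.3,.45,.6,.75,.9,1.05,1.2,1.3,1.4,1.45,1.5,1.571): print(a,(tool(a,23)-p[:2]).round(1),round(7.24+np.degrees(a)-yawof(o),1))
```

```text
8.6833 [ 511.34187409 -220.35587685   72.73404608] 16.363771585052575 [ 0.97363698 -0.385164    0.55172579] 0.5902070901694665
0.157 [14.4  5. ] -0.1
0.157 [14.4  5. ] -0.1
0.3 [28.3  6.7] 8.1
0.45 [42.5 10.5] 16.7
0.6 [55.9 16.4] 25.3
0.75 [68.2 24.2] 33.8
0.9 [79.3 33.8] 42.4
1.05 [88.8 44.9] 51.0
1.2 [96.6 57.4] 59.6
1.3 [100.7  66.3] 65.4
1.4 [103.9  75.5] 71.1
1.45 [105.1  80.2] 74.0
1.5 [106.1  85. ] 76.8
1.571 [107.1  91.9] 80.9
```

>>> servo_tool(
  plan=[
    [1,[6,2,0],0],
    [1,[11,4,0],0],
    [1,[14.4,5,0],0],
    [1,[18,5.4,0],2],
    [1,[21.5,5.8,0],4],
    [1,[25,6.2,0],6],
    [1,[28.3,6.7,0],8],
  ],
)

```text
t: 9.27
ee_pos: [539.4, -214.4, 73.4]
orientation: [1.701, 2.641, -0.001]
ft_force: [-4.4, -2.4, 3.5]
width: 0.7
grasp_force: 2.4
```

Contact is good at about 5 N. I'll carry on round the arc.

>>> servo_tool(
  plan=[
    [1,[4.8,1.2,0],2.9],
    [1,[9.5,2.4,0],5.7],
    [1,[14.2,3.8,0],8.6],
    [1,[18.7,5.7,0],11.4],
    [1,[23.2,7.6,0],14.3],
    [1,[27.6,9.7,0],17.2],
    [1,[31.8,12.2,0],20],
    [1,[35.9,14.8,0],22.9],
    [1,[39.9,17.5,0],25.7],
  ],
)

```text
t: 10.02
ee_pos: [579.8, -197.6, 73.5]
orientation: [1.07, 2.952, -0.002]
ft_force: [-3.4, -5.9, 1.4]
width: 0.6
grasp_force: 3.0
```

```bash
cat > st.py <<'E'
from arc import *
o=ctrl.get_obs();p=np.array(o["ee_pos"]);f=F(p);y=yawof(o);a=np.radians(y-7.24)
im=ctrl.get_image("wrist") if 0 else None
tg=Rz@[np.cos(a),np.sin(a)]
print(o["t"],p,"yaw",y,"a",a,"tool radial/tang in arm frame",f@[np.sin(a),-np.cos(a)]-45*np.cos(a),f@[np.cos(a),np.sin(a)]+45*np.sin(a),"Ft",np.dot(o["ft_force"][:2],tg),o["ft_force"])
E
python3 st.py
```

```text
10.0167 [ 579.78714567 -197.56030724   73.47087251] yaw 50.169605822494475 a 0.7492629681858569 tool radial/tang in arm frame 96.07660803129684 -23.895467322692454 Ft -6.698097957411402 [-3.41510736 -5.87368863  1.41564206]
```

>>> servo_tool(
  plan=[
    [1,[5.7,4.6,0],4.3],
    [1,[11.1,9.6,0],8.6],
    [1,[16,15,0],12.9],
    [1,[20.6,20.7,0],17.2],
    [1,[24.7,26.8,0],21.5],
    [1,[28.4,33.2,0],25.8],
    [1,[30.5,37.6,0],28.7],
    [1,[32.5,42.1,0],31.6],
    [1,[32.5,42.1,0],31.6],
  ],
)

```text
t: 10.77
ee_pos: [613.6, -155.0, 73.6]
orientation: [0.224, 3.13, -0.003]
ft_force: [1.7, -3.1, -0.6]
width: 0.2
grasp_force: 1.4
```

```bash
python3 st.py
```

```text
10.7667 [ 613.6178915  -155.03416221   73.62581871] yaw 81.80285447915807 a 1.30136731034671 tool radial/tang in arm frame 96.69085744810458 -23.820165641995537 Ft -2.853311056216506 [ 1.74659191 -3.1343622  -0.58093549]
```

>>> servo_tool(
  plan=[
    [1,[1,2.3,0],1.5],
    [1,[1.7,4.6,0],2.9],
    [1,[2.5,6.9,0],4.3],
    [1,[3.2,9.2,0],5.7],
    [1,[3.8,11.5,0],7.2],
    [1,[4.4,13.9,0],8.6],
    [1,[4.4,13.9,0],8.6],
  ],
)

```text
t: 11.35
ee_pos: [618.1, -141.5, 73.7]
orientation: [-0.008, 3.137, -0.003]
ft_force: [3.6, -3.9, -0.9]
width: 0.3
grasp_force: 2.1
```

```bash
python3 st.py
```

```text
11.35 [ 618.13442781 -141.45934931   73.68629725] yaw -89.70822676344937 a -1.6920657609922773 tool radial/tang in arm frame -96.70087177122957 24.280888662152634 Ft 3.8971856928727675 [ 3.62626438 -3.87876966 -0.89325882]
```

>>> servo_tool(
  plan=[
    [1,[0.4,1.9,0],1.2],
    [1,[0.7,3.8,0],2.3],
    [1,[0.9,5.2,0],3.2],
    [1,[0.9,5.2,0],3.2],
    [1,[0.9,5.2,0],3.2],
  ],
)

```text
t: 11.77
ee_pos: [619.2, -136.4, 73.7]
orientation: [-0.093, 3.136, -0.003]
ft_force: [3.7, -4.3, -1.1]
width: 0.5
grasp_force: 2.2
```

>>> servo_tool(
  plan=[
    [1,[0.2,1,0],0.6],
    [1,[0.3,2,0],1.2],
    [1,[0.3,2,0],1.2],
    [1,[0.3,2,0],1.2],
  ],
)

```text
t: 12.1
ee_pos: [619.5, -134.5, 73.7]
orientation: [-0.126, 3.134, -0.003]
ft_force: [4.2, -5.3, -0.6]
width: 0.1
grasp_force: 2.4
```

>>> servo_tool(
  plan=[
    [1,[0.1,0.7,0],0.5],
    [1,[0.2,1.4,0],1],
    [1,[0.2,1.4,0],1],
    [1,[0.2,1.4,0],1],
  ],
)

```text
t: 12.43
ee_pos: [619.8, -133.1, 73.7]
orientation: [-0.153, 3.133, -0.003]
ft_force: [4.0, -4.6, -3.0]
width: 0.5
grasp_force: 2.5
```

>>> servo_tool(
  plan=[
    [1,[0.1,0.5,0],0.3],
    [1,[0.1,1,0],0.6],
    [1,[0.1,1,0],0.6],
    [1,[0.1,1,0],0.6],
  ],
)

```text
t: 12.77
ee_pos: [620.0, -132.1, 73.7]
orientation: [-0.17, 3.132, -0.003]
ft_force: [4.0, -5.1, -0.6]
width: 0.7
grasp_force: 2.6
```

>>> servo_tool(
  plan=[
    [1,[0.1,0.5,0],0.3],
    [1,[0.1,1,0],0.6],
    [1,[0.1,1,0],0.6],
    [1,[0.1,1,0],0.6],
  ],
)

```text
t: 13.1
ee_pos: [620.2, -131.2, 73.7]
orientation: [-0.186, 3.131, -0.004]
ft_force: [3.8, -4.9, -1.9]
width: 0.6
grasp_force: 2.6
```

>>> servo_tool(
  plan=[
    [1,[0,0.4,0],0.3],
    [1,[0,0.8,0],0.5],
    [1,[0,0.8,0],0.5],
    [1,[0,0.8,0],0.5],
  ],
)

```text
t: 13.43
ee_pos: [620.2, -130.3, 73.8]
orientation: [-0.2, 3.13, -0.004]
ft_force: [4.5, -4.5, -2.0]
width: 0.2
grasp_force: 2.6
```

>>> servo_tool(
  plan=[
    [1,[0,0.3,0],0.2],
    [1,[0,0.6,0],0.4],
    [1,[0,0.6,0],0.4],
    [1,[0,0.6,0],0.4],
  ],
)

```text
t: 13.77
ee_pos: [620.2, -129.8, 73.8]
orientation: [-0.211, 3.129, -0.004]
ft_force: [5.1, -4.6, -2.5]
width: 0.6
grasp_force: 2.7
```

>>> servo_tool(
  plan=[
    [1,[0,0.3,0],0],
    [1,[0,0.6,0],0],
    [1,[0,0.6,0],0],
    [1,[0,0.6,0],0],
  ],
)

```text
t: 14.1
ee_pos: [620.3, -129.1, 73.8]
orientation: [-0.211, 3.129, -0.004]
ft_force: [5.5, -4.8, -1.8]
width: 0.6
grasp_force: 2.7
```

>>> servo_tool(
  plan=[
    [1,[0,0.3,0],0],
    [1,[0,0.6,0],0],
    [1,[0,0.6,0],0],
    [1,[0,0.6,0],0],
  ],
)

```text
t: 14.43
ee_pos: [620.3, -128.5, 73.8]
orientation: [-0.211, 3.129, -0.004]
ft_force: [4.8, -4.1, -1.8]
width: 0.5
grasp_force: 2.6
```

```bash
python3 st.py
python3 - <<'E'
from arc import *
C=cam("top");im=ctrl.get_image("top");cv2.imwrite("pics/t2.png",im)
for a in(1.45,1.5,1.571):
    print(a,proj(C,[*W([95*np.sin(a),-45-95*np.cos(a)]),98]))
cv2.imwrite("pics/t2c.png",cv2.resize(im[150:240,300:400],None,fx=6,fy=6,interpolation=cv2.INTER_CUBIC))
E
```

```text
14.4333 [ 620.26292099 -128.54758104   73.80578665] yaw -82.29445667553625 a -1.562671062972324 tool radial/tang in arm frame -96.5999214083789 24.04581254836416 Ft 4.759809455850432 [ 4.84568593 -4.14754123 -1.81776672]
1.45 [349.8572903  159.35323807]
1.5 [348.19752968 159.34218713]
1.571 [345.84632477 159.46268336]
```

>>> servo_tool(
  plan=[
    [1,[0.2,0.3,0],0],
    [1,[0.3,0.6,0],0],
    [1,[0.3,0.6,0],0],
    [1,[0.3,0.6,0],0],
  ],
)

```text
t: 14.82
ee_pos: [620.2, -127.9, 73.8]
orientation: [-0.211, 3.13, -0.003]
ft_force: [3.5, -5.3, -1.3]
width: 0.5
grasp_force: 2.6
```

>>> servo_tool(
  plan=[
    [1,[0,0.3,0],0],
    [1,[0,0.5,0],0],
    [1,[0,0.5,0],0],
    [1,[0,0.5,0],0],
  ],
)

```text
t: 15.15
ee_pos: [620.2, -127.4, 73.8]
orientation: [-0.211, 3.13, -0.003]
ft_force: [3.9, -5.1, -0.8]
width: 0.2
grasp_force: 2.6
```

>>> servo_tool(
  plan=[
    [1,[0,0.3,0],0],
    [1,[0,0.5,0],0],
    [1,[0,0.5,0],0],
    [1,[0,0.5,0],0],
  ],
)

```text
t: 15.48
ee_pos: [620.2, -126.9, 73.8]
orientation: [-0.211, 3.13, -0.003]
ft_force: [4.1, -5.1, -1.2]
width: 0.5
grasp_force: 2.6
```

>>> servo_tool(
  plan=[
    [1,[0,0.3,0],0],
    [1,[0,0.5,0],0],
    [1,[0,0.5,0],0],
    [1,[0,0.5,0],0],
  ],
)

```text
t: 15.82
ee_pos: [620.2, -126.4, 73.8]
orientation: [-0.211, 3.13, -0.003]
ft_force: [3.5, -5.3, -1.6]
width: 0.2
grasp_force: 2.6
```

>>> servo_tool(
  plan=[
    [1,[0,0.3,0],0],
    [1,[0,0.5,0],0],
    [1,[0,0.5,0],0],
    [1,[0,0.5,0],0],
  ],
)

```text
t: 16.15
ee_pos: [620.2, -125.9, 73.8]
orientation: [-0.211, 3.13, -0.003]
ft_force: [3.1, -5.0, -1.2]
width: 0.4
grasp_force: 2.6
```

View pics/t2c.png

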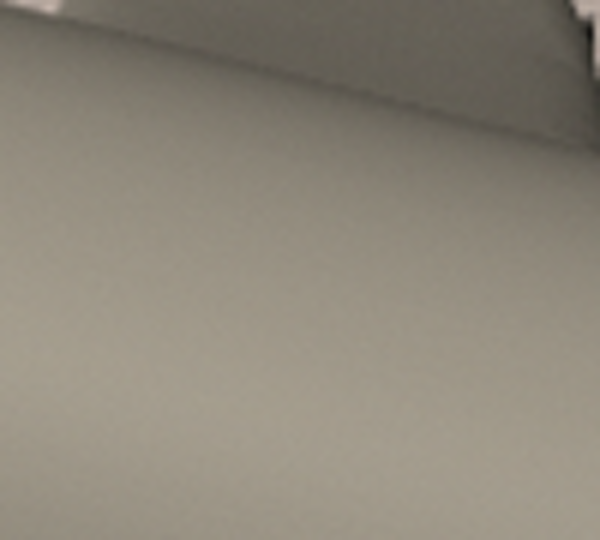

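The arm hides the fixture in the top view, so I'll keep feeling for the stop in small steps.

>>> servo_tool(
  plan=[
    [1,[0,0.3,0],0],
    [1,[0,0.5,0],0],
    [1,[0,0.5,0],0],
    [1,[0,0.5,0],0],
  ],
)

```text
t: 16.48
ee_pos: [620.2, -125.4, 73.8]
orientation: [-0.211, 3.13, -0.003]
ft_force: [3.5, -5.2, -1.5]
width: 0.4
grasp_force: 2.6
```

>>> servo_tool(
  plan=[
    [1,[0,0.3,0],0],
    [1,[0,0.5,0],0],
    [1,[0,0.5,0],0],
    [1,[0,0.5,0],0],
  ],
)

```text
t: 16.82
ee_pos: [620.2, -124.9, 73.8]
orientation: [-0.211, 3.13, -0.003]
ft_force: [3.7, -5.3, -1.0]
width: 0.5
grasp_force: 2.6
```

>>> servo_tool(
  plan=[
    [1,[0,0.3,0],0],
    [1,[0,0.5,0],0],
    [1,[0,0.5,0],0],
    [1,[0,0.5,0],0],
  ],
)

```text
t: 17.15
ee_pos: [620.2, -124.6, 73.8]
orientation: [-0.211, 3.13, -0.004]
ft_force: [3.6, -6.9, -1.6]
width: 0.5
grasp_force: 3.0
```

Run:
```python
from arc import *
o=ctrl.get_obs();C=cam("wrist",o);im=ctrl.get_image("wrist");cv2.imwrite("pics/w5.png",im)
for z in(50,98):
    print([proj(C,[*W([95*np.sin(a),-45-95*np.cos(a)]),z]).round() for a in(1.4,1.571)])
print("hub",proj(C,[*W([0,-45]),48]))
m=(im.max(2)<45).astype(np.uint8);n,l,s,c=cv2.connectedComponentsWithStats(m);print([(s[i].tolist(),c[i].round().tolist()) for i in range(1,n) if s[i,4]>80])
# block/fence edges in fixture coordinates
print(proj(C,[*W([0,3]),65]),[proj(C,[*W(p),65]).round(1).tolist() for p in((20,23),(-20,23),(-20,-17),(20,-17))])
```

```text
[array([324., 245.]), array([350., 248.])]
[array([325., 288.]), array([361., 291.])]
hub [356.75509439  80.95343148]
[([0, 234, 640, 166, 30867], [310.0, 339.0]), ([324, 342, 108, 33, 3073], [377.0, 360.0])]
[462.26561177  77.90914328] [[496.9, 122.0], [512.6, 30.9], [424.7, 30.1], [415.8, 121.3]]
```

Force is now rising and the motion is lagging, so the stop is reached. I'll build up the load gradually.

>>> servo_tool(
  plan=[
    [1,[0,0.3,0],0],
    [1,[0,0.3,0],0],
    [1,[0,0.3,0],0],
  ],
)

```text
t: 17.45
ee_pos: [620.3, -124.5, 73.8]
orientation: [-0.211, 3.13, -0.004]
ft_force: [4.0, -7.0, -0.2]
width: 0.2
grasp_force: 3.6
```

>>> servo_tool(
  plan=[
    [1,[0,0.3,0],0],
    [1,[0,0.3,0],0],
    [1,[0,0.3,0],0],
  ],
)

```text
t: 17.7
ee_pos: [620.2, -124.5, 73.8]
orientation: [-0.211, 3.13, -0.005]
ft_force: [3.4, -8.1, -0.9]
width: 0.8
grasp_force: 4.2
```

>>> servo_tool(
  plan=[
    [1,[0,0.4,0],0],
    [1,[0,0.7,0],0],
    [1,[0,0.7,0],0],
  ],
)

```text
t: 17.95
ee_pos: [620.3, -124.3, 73.8]
orientation: [-0.211, 3.13, -0.006]
ft_force: [3.2, -10.7, -2.0]
width: 0.2
grasp_force: 5.6
```

>>> servo_tool(
  plan=[
    [1,[0,0.3,0],0],
    [1,[0,0.6,0],0],
    [1,[0,0.6,0],0],
  ],
)

```text
t: 18.2
ee_pos: [620.3, -124.3, 73.8]
orientation: [-0.211, 3.13, -0.007]
ft_force: [2.3, -13.5, -1.9]
width: 0.4
grasp_force: 6.8
```

>>> servo_tool(
  plan=[
    [1,[0,0.2,0],0],
    [1,[0,0.2,0],0],
    [1,[0,0.2,0],0],
    [1,[0,0.2,0],0],
    [1,[0,0.2,0],0],
    [1,[0,0.2,0],0],
  ],
)

```text
t: 18.7
ee_pos: [620.3, -124.2, 73.8]
orientation: [-0.211, 3.129, -0.007]
ft_force: [2.9, -13.7, -1.8]
width: 0.7
grasp_force: 7.1
```

```bash
python3 st.py
```

```text
18.7 [ 620.29681038 -124.21761428   73.81233445] yaw -82.27862822501828 a -1.5623948043952962 tool radial/tang in arm frame -97.20861321981442 19.786343816461063 Ft 13.977108025438879 [  2.94218621 -13.70607911  -1.82220823]
```

The tangential load was 14 N and I held it for half a second. Now I'll back off straight along -y, then raise the hand.

>>> servo_tool(
  plan=[
    [1,[0,-2,0],0],
    [1,[0,-6,0],0],
    [1,[0,-15,0],0],
    [1,[0,-30,0],0],
    [1,[0,-35,15],0],
    [1,[0,-35,50],0],
    [1,[0,-35,90],0],
    [1,[0,-35,130],0],
    [1,[0,-35,160],0],
    [1,[0,-35,160],0],
  ],
)

```text
t: 19.53
ee_pos: [621.3, -158.3, 240.0]
orientation: [-0.21, 3.124, -0.006]
ft_force: [1.1, -0.2, 1.3]
width: 0.8
grasp_force: 0.0
```

>>> servo_tool(
  plan=[
    [1,[-10,-30,20],-7],
    [1,[-20,-60,20],-14],
    [1,[-20,-60,20],-14],
    [1,[-20,-60,20],-14],
  ],
)

```text
t: 19.87
ee_pos: [597.1, -218.1, 252.2]
orientation: [-0.175, -3.136, -0.0]
ft_force: [-0.2, -0.1, 0.3]
width: 0.5
grasp_force: 0.0
```

Run:
```python
from arc import *
o=ctrl.get_obs();C=cam("wrist",o);im=ctrl.get_image("wrist");cv2.imwrite("pics/w6.png",im);print(o["t"],o["ee_pos"],yawof(o),o["ft_force"])
P=lambda p,z:proj(C,[*W(p),z]).round(1).tolist()
print("expected block top centre",P([0,3],65),"post",P([95,-45],98),"fence mid",P([0,32],45))
# bright top face of block near expectation
u,v=map(int,P([0,3],65)); g=im.astype(int)
m=((g[...,0]>=g[...,2])&(g.max(2)>165)).astype(np.uint8);w=np.zeros_like(m);w[max(v-45,0):v+45,max(u-45,0):u+45]=1
k=cv2.findContours(m*w,cv2.RETR_EXTERNAL,cv2.CHAIN_APPROX_NONE)[0]
for c in sorted(k,key=cv2.contourArea)[-3:]:
    Q=np.array([F(ray(C,a,b,65)) for a,b in c[:,0]],np.float32);print("cont",cv2.contourArea(c),cv2.minAreaRect(Q),Q.min(0),Q.max(0))
m=(im.max(2)<50).astype(np.uint8);u,v=map(int,P([95,-45],98));w=np.zeros_like(m);w[max(v-40,0):v+40,max(u-40,0):u+40]=1
n,l,s,c=cv2.connectedComponentsWithStats(m*w);print([(s[i].tolist(),c[i].round(1).tolist()) for i in range(1,n) if s[i,4]>30], "post mid exp",P([95,-45],73))
print(g[max(v-30,0):v+30:6,u].max(1))
```

```text
19.8667 [ 597.13042083 -218.12511831  252.18970688] 83.6036892677663 [-0.20189087 -0.12830559  0.27056523]
expected block top centre [451.1, 97.9] post [428.6, 202.5] fence mid [469.9, 92.4]
cont 3.0 ((45.759376525878906, 12.224464416503906), (1.0711350440979004, 3.345755100250244), 84.15679168701172) [44.040665 11.53628 ] [47.478085 12.90977 ]
cont 5.0 ((46.04662322998047, 15.956537246704102), (2.139498233795166, 4.4128642082214355), 84.31451416015625) [43.74506  14.688262] [48.24229  16.893545]
cont 1779.0 ((8.50571060180664, 6.26423454284668), (63.94786834716797, 47.02492904663086), 0.030001766979694366) [-23.473186 -17.247198] [40.468155 29.784256]
[([408, 185, 28, 25, 413], [420.8, 196.7])] post mid exp [420.7, 196.4]
[215 213 220 218  36  37  27 207 210 209]
```

The post sits exactly at the end-stop position: measured (420.8,196.7), expected (420.7,196.4). The block's cam-side edge is at y = -17.2, and flush would be -17. One check that the block is square, using a stricter mask:

Run:
```python
from arc import *
o=ctrl.get_obs();C=cam("wrist",o);im=cv2.imread("pics/w6.png");g=im.max(2)
u,v=map(int,proj(C,[*W([0,3]),65]))
for th in(180,190,200,210):
    m=((im[...,0]>=im[...,2])&(g>th)).astype(np.uint8);w=np.zeros_like(m);w[v-45:v+45,u-45:u+45]=1
    c=max(cv2.findContours(m*w,cv2.RETR_EXTERNAL,cv2.CHAIN_APPROX_NONE)[0],key=cv2.contourArea,default=None)
    if c is not None:
        Q=np.array([F(ray(C,a,b,65)) for a,b in c[:,0]],np.float32);print(th,cv2.minAreaRect(Q))
```

```text
180 ((-3.2264671325683594, 3.6123485565185547), (39.766117095947266, 39.63003921508789), 89.90436553955078)
190 ((-3.2467079162597656, 3.786478042602539), (39.08405303955078, 39.152896881103516), 89.8392562866211)
200 ((-3.229982376098633, 3.745999336242676), (38.877044677734375, 38.24137878417969), 0.3979390859603882)
210 ((7.759039878845215, 17.29937744140625), (1.9358010292053223, 21.20508575439453), 55.06056594848633)
```

```bash
python3 -c "
from workcell import ctrl
print(ctrl.close_job())"
```

```text
the job is handed in; nothing more can be done
None
```

The job is handed in, result not reported: the block measured square (within 0.4°) and flush with the fence, about 3 mm off nest centre along it (between the guides), the lever was pushed to its end stop, held at about 14 N for half a second and left locked, and the hand is clear, in about 20 s.

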